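# Pin the brake pedal to its push-rod fork

### The arm

A 6-joint arm with a two-finger parallel gripper is mounted at the origin on the work surface. World frame = base frame: x ahead of the robot, y to its left, z up, the work surface at z = 0. Lengths are in mm, angles in rad, forces in N, time in s.
With the tool pointing down it reaches from about 300 to 775 mm from the base axis. Payload 14.6 kg.
Tool frame: the origin (TCP) lies between the finger pads; the fingertips stand 8 mm ahead of it and the grasp point (between the pads) lies 11 mm behind it; y points along the fingers, x is the direction in which the jaws open and shut, and the axes are right-handed (so a half turn about y gives the same grasp; the last joint's range is limited). The gripper opens to 94 mm and grips with 3 to 60 N. Pads are 16 mm wide; open, the fingers measure 119 mm over their backs; the gripper's body (75 mm by 177 mm) begins 78 mm behind the grasp point.
Start: joints at [1.236, 0.3, 1.521, -0, 1.321, -0.067], TCP at [145.533, 530.386, 213.446] pointing down, gripper open.
Joint ranges: [-3.03, 3.03], [-0.79, 2.21], [0.23, 2.52], [-1.04, 4.18], [0, 3.07], [-2.55, 2.55]. Speed limits (rad/s): [2.22, 2.22, 2.57, 3.14, 3.14, 3.14].

### API

Orientations are given as [roll, pitch, yaw] about the fixed x, y, z axes, in that order (R = Rz(yaw) Ry(pitch) Rx(roll)).
In Python, from cell import read_state, imaging, order gives the robot as it stands. The module is installed in compiled form; this text tells all that it offers.
- The arm moves only by the shell command python3 -m handwheel 'ROWS' [FORCE]. ROWS is JSON, a list that holds one entry, the list of rows, each a list of 7 numbers: the shift along the tool's x, y, z in mm, then the turn, a rotation vector about the tool's x, y, z in degrees, then the opening, from -1 (shut) to 1 (fully open), so that 0 is half open. A call has 1 to 5 rows; each row is the pose to reach, as a shift and turn from the pose measured when the call began, along the tool's axes at that moment; what a row does not reach only later rows make up. A row lasts 1/12 s, in which the tool goes at most 41.7 mm and 7.16 degrees, less where a joint would pass 70% of its speed; a pose out of reach is approached as far as the arm can. A call with a gripper value outside its range is refused whole. The fingers move at their own pace and stop on an object; FORCE is the grip in N (left out, the last holds). Time passes only in rows, so rows that repeat a pose let the fingers close. It gives the time, the measured TCP pose, the force and the opening at its end, in the units of the state.
- read_state(): the state, without advancing time (a new reading comes with each control period).
- imaging.camera(name): name is "side" or "top" or "wrist"; returns (picture, depth): 400x640x3 uint8, red, green, blue; 400x640 float32, mm along the optical axis (not along the pixel's ray), 0 where there is no reading.
- imaging.get_calibration(name): a dict with "mtx" (3x3 intrinsics, pixels), "dist" ([k1, k2, p1, p2, k3] as OpenCV has them; the pictures are not rectified), "world_from_camera" (4x4, takes a point from camera to world coordinates); the wrist camera has in their place "hand_eye" (4x4, takes a point from camera to tool coordinates, whose origin is the TCP and whose axes are the tool frame's). Camera axes: x right, y down, z forward; pixel columns grow to the right and rows downward; lengths in mm; the calibration is good to about 2 mm. A picture is of the moment at which its call begins: read the wrist's pose just before it. get_calibration takes no time and is no camera call.
- order.sign_off(): hands the job in, once; it reports no verdict.
The state is a dict: "clock": time; "joints": joint angles; "qd": joint speeds; "effort": joint torques, N m; "eef_pos": TCP position; "eef_rot": TCP orientation; "wrist_force": force on the tool from outside, world axes, zero at the start; "moment": the same for the moment, N m; "finger_gap": finger opening in mm.
Only numpy, scipy, OpenCV 4.12 (cv2) and the standard library are available. Lean on these libraries where they do the work, as an engineer would, in place of code of your own. Each camera call takes 0.05 s, during which the arm holds its last target.

### The job

Couple the motorcycle brake pedal to its push rod: take the steel clevis pin from its block, put it into the hole of the fork, bring the pedal's eye into line under it by feel, and let the pin go through fork and pedal until its head is fully home on the fork. Go gently: do not force the pin or the pedal, leave the other things on the bench alone, and let go of everything at the end.

Things in the scene. Friction and masses are not known exactly. Their poses are not given: they have to be found in the camera images.
- pivot (a point): Pivot of the brake pedal, on the top face (20 mm above the bench) of the fixed grey steel plate (170 x 380 x 20 mm) that carries the pedal unit, lying elsewhere and turned each time. z up is the pedal's axis; y points from the pivot to the push-rod fork, x across. A 34 mm hub with a stud stands here, top 76 mm above the bench.
- fork_nominal (a point): Nominal place of the fork's hole: 85 mm from the pivot along the plate's y, at the height of the fork's flat top (64 mm above the bench). The fixed steel fork was bolted on by hand: its real hole lies exactly 85 mm from the pivot, but up to 11 mm to either side of this point along that arc; feel for it, or look.
- fork_low (a point): Nominal foot of the fork, on the plate straight below fork_nominal. Fork: two lugs, 42 mm along the arc by 36 mm, with 13.5 mm vertical holes on one axis; upper lug 48 to 64 mm above the bench, lower 20 to 32 mm. The pedal's web swings in the gap. Behind, away from the pivot: a block and a dark cylinder, not higher than the flat top.
- pedal (a joint): Swing of the pedal about the pivot, rad, positive anticlockwise seen from above. 0: eye below fork_nominal. It starts at -0.42 to -0.24, the tread on the -x side of the plate's y line; the holes come into line somewhere in -0.13 to 0.13. Friction (about 2 N at the tread): it stays where it is left. Range -0.5 to 0.3.
- tread (a point): Middle of the pedal's upright black rubber tread: a block 24 mm (x, the way it swings) x 34 mm x 50 mm high, from 34 to 84 mm above the bench, 130 mm from the pivot, away from the fork. Axes turn with the pedal. Pushing it towards +x brings the eye under the fork's hole.
- eye (a point): Pedal's eye: centre of its 13.5 mm vertical hole, at the top of the 12 mm web (34 to 46 mm above the bench), 85 mm from the pivot, opposite the tread. On its -x side the solid web reaches 62 mm out: a pin put into the fork's upper lug first stands on it, head's underside 22 mm above the fork. Once the eye is below, the pin falls through and blocks the pedal.
- pin_mid (a point): Half-way up the steel clevis pin, 62 mm long, 0.1 kg, z towards its head. Shank 12 mm diameter, 40 mm long, nose tapered to 7 mm over 3 mm; knurled head 24 mm diameter, 22 mm high, its middle 20 mm above this point; nose end 31 mm below. Starts upright, nose down, in its holder; home in the fork this point is 55 mm above the bench.
- holder_top (a point): Centre of the top face of the grey plastic block that holds the pin: 60 x 44 x 30 mm, fixed to the bench. The pin's head begins 16 mm above it and the pin's nose stands 24 mm deep in it.
- wrench: Bystander: open wrench 170 mm long lying on the bench; leave it alone.
- grease_jar: Bystander: white jar 68 mm wide, 75 mm tall; leave it alone.
- socket: Bystander: steel socket ring, 30 mm wide, 32 mm tall; leave it alone.

How it is judged:
By the outcome, as a careful person would: the job done as asked, in the order asked, and still so for the second after the job is handed in, with the robot touching nothing.
It also fails if it takes over 67 s, if anything falls off the work surface, if the arm or the gripper's body presses on something with over 40 N, if the wrist force passes 120 N, or if a joint passes its speed limit or range.

## Working session

There is one attempt and no reset: what is moved stays moved. The work goes in short steps, Python scripts to look and compute and a shell command to move; the robot and the scene stay as the last step left them, time stands still between calls to the robot, and variables do not carry over. Pictures are saved under pics/ and viewed, and the job is handed in when it is done.

```bash
mkdir -p pics; ls
python3 - <<'E'
from cell import read_state, imaging, order
import cv2,numpy as np
s=read_state();print(s)
for n in ["side","top","wrist"]:
    p,d=imaging.camera(n);cv2.imwrite(f"pics/{n}0.png",p[:,:,::-1]);np.save(f"pics/{n}0_d.npy",d);np.save(f"pics/{n}0_p.npy",p)
    c=imaging.get_calibration(n);print(n,{k:np.round(v,4).tolist() for k,v in c.items()})
E
```

```text
pics
{'clock': 0.0, 'joints': array([ 1.23637962e+00,  3.00479605e-01,  1.52160474e+00, -9.07004498e-06,
        1.32069229e+00, -6.66100144e-02]), 'qd': array([ 0.00156418,  0.0011395 ,  0.00111006,  0.00062813,  0.00097654,
       -0.00041589]), 'effort': array([-3.80576123e-03, -5.31789351e+01, -3.52742457e+01,  7.06650387e-02,
        2.43756064e-02, -1.08206891e-04]), 'eef_pos': array([145.46354905, 530.1437121 , 212.87165279]), 'eef_rot': array([-1.57072629e+00,  1.18193656e-03,  1.30299193e+00]), 'wrist_force': array([ 0.10818222,  0.08872557, -0.04014086]), 'moment': array([-0.00672744,  0.00976881, -0.01333362]), 'finger_gap': 94.17144164696683}
side {'mtx': [[454.4231, 0.0, 327.87], [0.0, 454.4231, 194.2549], [0.0, 0.0, 1.0]], 'dist': [-0.0002, 0.0, 0.0, 0.0, 0.0], 'world_from_camera': [[0.923, -0.2703, 0.2739, 237.9542], [-0.3848, -0.6449, 0.6604, -743.3127], [-0.0018, -0.7149, -0.6992, 901.3982], [0.0, 0.0, 0.0, 1.0]]}
top {'mtx': [[393.4963, 0.0, 313.4918], [0.0, 393.4963, 202.2112], [0.0, 0.0, 1.0]], 'dist': [-0.0096, 0.0, 0.0, 0.0, 0.0], 'world_from_camera': [[0.0065, -0.984, 0.1782, 372.9124], [-0.9999, -0.0083, -0.0092, 24.56], [0.0105, -0.1782, -0.9839, 1084.8171], [0.0, 0.0, 0.0, 1.0]]}
wrist {'mtx': [[357.1879, 0.0, 324.431], [0.0, 357.1879, 203.431], [0.0, 0.0, 1.0]], 'dist': [-0.0376, 0.0, 0.0, 0.0, 0.0], 'hand_eye': [[1.0, -0.0003, 0.0003, 0.4695], [-0.0004, -0.247, 0.969, -171.6437], [-0.0002, -0.969, -0.247, 71.3749], [0.0, 0.0, 0.0, 1.0]]}
```

View pics/top0.png

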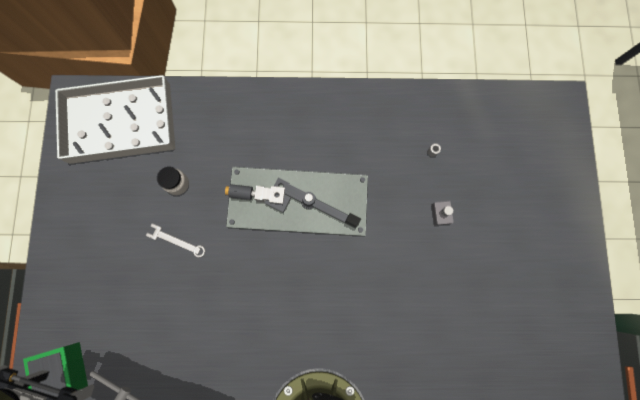

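View pics/side0.png

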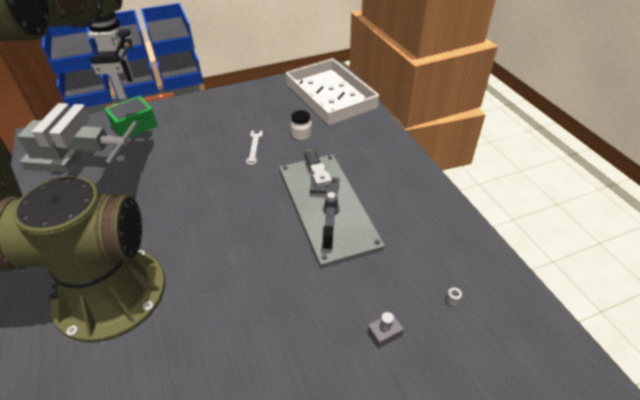

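View pics/wrist0.png

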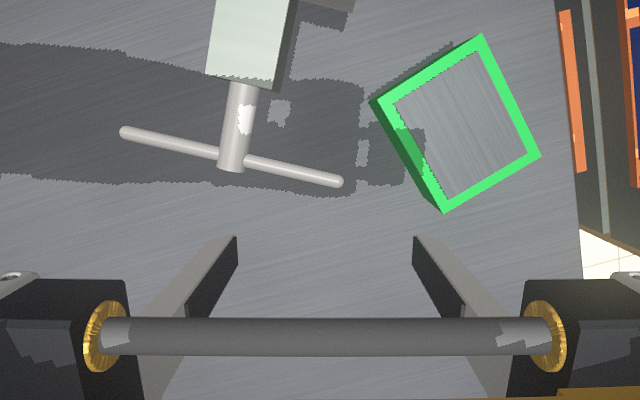

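```bash
cat > h.py <<'E'
from cell import read_state, imaging, order
import cv2,numpy as np
from scipy.spatial.transform import Rotation as Ro
def tool(s=None):
    s=s or read_state()
    T=np.eye(4);T[:3,:3]=Ro.from_euler('xyz',s['eef_rot']).as_matrix();T[:3,3]=s['eef_pos'];return T
def pose(n,T=None):
    c=imaging.get_calibration(n)
    W=c['world_from_camera'] if n!='wrist' else T@c['hand_eye']
    return c['mtx'],c['dist'],np.array(W)
def ray(n,uv,T=None):
    K,D,W=pose(n,T)
    q=cv2.undistortPoints(np.array(uv,float).reshape(-1,1,2),np.array(K),np.array(D)).reshape(-1,2)
    d=np.c_[q,np.ones(len(q))]@W[:3,:3].T
    return W[:3,3],d
def onz(n,uv,z,T=None):
    o,d=ray(n,uv,T); return o+d*((z-o[2])/d[:,2])[:,None]
def dep(n,uv,depth,T=None):
    o,d=ray(n,uv,T); uv=np.array(uv).reshape(-1,2).astype(int)
    return o+d*depth[uv[:,1],uv[:,0]][:,None]
def rel(p,T=None):
    """world vector/point -> tool shift"""
    T=tool() if T is None else T
    return T[:3,:3].T@(np.array(p)-T[:3,3])
def crop(p,x0,y0,x1,y1,k,f):
    cv2.imwrite(f,cv2.resize(np.ascontiguousarray(p[y0:y1,x0:x1,::-1]),None,fx=k,fy=k,interpolation=cv2.INTER_NEAREST))
E
python3 - <<'E'
from h import *
p=np.load('pics/top0_p.npy');crop(p,220,160,380,240,5,'pics/topc.png');crop(p,410,130,490,230,6,'pics/topc2.png')
p=np.load('pics/side0_p.npy');crop(p,270,140,400,270,4,'pics/sidec.png')
E
```

```text
(no output)
```

View pics/topc.png

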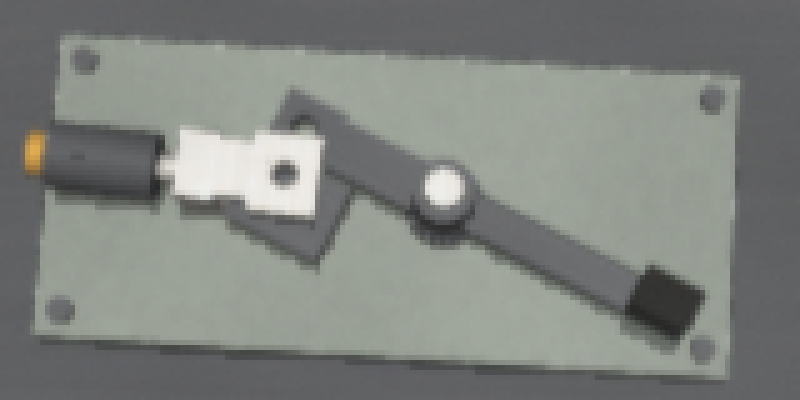

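View pics/topc2.png

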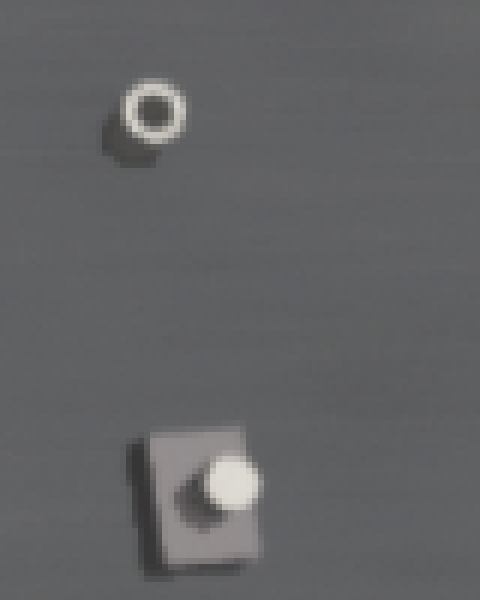

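View pics/sidec.png

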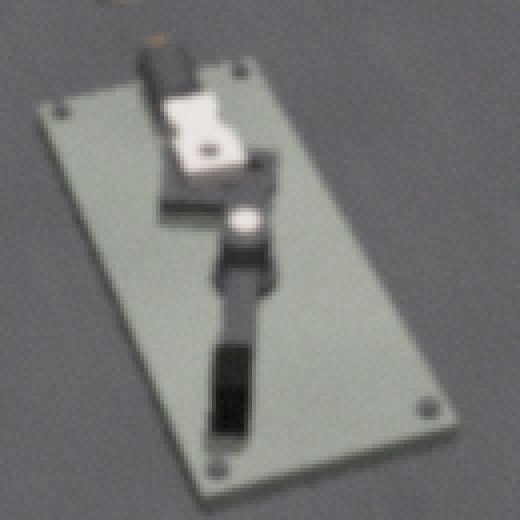

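Run:
```python
from h import *
def P(n,l,z): 
    r=onz(n,[(a) for a in l],z); print(n,z,np.round(r,1).tolist()); return r
t=lambda x,y:(220+x/5-.5,160+y/5-.5)
t2=lambda x,y:(410+x/6-.5,130+y/6-.5)
s=lambda x,y:(270+x/4-.5,140+y/4-.5)
print('hole');P('top',[t(285,173)],64);P('side',[s(210,150)],64)
print('stud/hub');P('top',[t(443,186)],76);P('side',[s(243,219)],76)
print('pinhead');P('top',[t2(232,483)],68)
print('tread');P('top',[t(669,299)],84)
print('eye');P('top',[t(304,122)],46)
print('plate');P('top',[t(62,35),t(740,75),t(727,380),t(35,333)],20);P('side',[s(38,107),s(255,58),s(459,428),s(205,495)],20)
print('block');P('top',[t2(148,432),t2(242,427),t2(260,555),t2(165,565)],30)
p=np.load('pics/top0_p.npy').astype(int)
for nm,n,lo,box,z in [('pin','top',215,(435,195,465,225),68),('pin','side',200,(370,305,400,335),68)]:
    q=np.load(f'pics/{n}0_p.npy').astype(int);x0,y0,x1,y1=box;m=q[y0:y1,x0:x1].min(2)>190
    yy,xx=np.nonzero(m);print(n,m.sum(),xx.mean()+x0,yy.mean()+y0,xx.min()+x0,xx.max()+x0,yy.min()+y0,yy.max()+y0,onz(n,[(xx.mean()+x0,yy.mean()+y0)],z))
```

```text
hole
top 64 [[578.8, 113.0, 64.0]]
side 64 [[577.2, 116.2, 64.0]]
stud/hub
top 76 [[570.2, 29.3, 76.0]]
side 76 [[567.0, 33.8, 76.0]]
pinhead
top 68 [[539.3, -339.2, 68.0]]
tread
top 84 [[510.5, -87.3, 84.0]]
eye
top 46 [[610.6, 104.9, 46.0]]
plate
top 20 [[665.2, 243.0, 20.0], [645.6, -135.6, 20.0], [475.2, -125.5, 20.0], [497.9, 250.4, 20.0]]
side 20 [[495.4, 254.5, 20.0], [666.0, 244.8, 20.0], [640.9, -136.1, 20.0], [476.3, -123.0, 20.0]]
block
top 30 [[568.7, -315.6, 30.0], [571.4, -358.8, 30.0], [512.6, -363.8, 30.0], [507.7, -320.3, 30.0]]
top 45 448.44444444444446 209.93333333333334 445 452 207 213 [[ 539.44991732 -339.96701633   68.        ]]
side 81 387.2345679012346 316.95061728395063 382 392 313 321 [[ 538.19948671 -336.21303145   68.        ]]
```

```bash
python3 -m handwheel '[[[-733,0,-610,0,75,0,1],[-733,0,-610,0,75,0,1],[-733,0,-610,0,75,0,1],[-733,0,-610,0,75,0,1],[-733,0,-610,0,75,0,1]]]' 20
cat > g.py <<'E'
import sys
from h import *
# target xyz yaw -> tool shift
x,y,z,yaw=map(float,sys.argv[1:5])
s=read_state();T=tool(s)
R=Ro.from_euler('z',yaw)*Ro.from_euler('x',-np.pi/2)
rv=(Ro.from_matrix(T[:3,:3]).inv()*R).as_rotvec(degrees=True)
print('t',round(s['clock'],2),'pos',np.round(s['eef_pos'],1),'rot',np.round(s['eef_rot'],3),'gap',round(s['finger_gap'],1),'F',np.round(s['wrist_force'],1),'M',np.round(s['moment'],2))
print('shift',np.round(rel([x,y,z],T),1),'turn',np.round(rv,1))
E
python3 g.py 539 -338 200 0
```

```text
clock: 0.57
eef_pos: [231.8, 338.8, 213.2]
eef_rot: [-1.571, 0.0, 0.672]
wrist_force: [1.6, -0.6, 0.5]
finger_gap: 93.9
t 0.57 pos [231.8 338.8 213.2] rot [-1.571  0.     0.672] gap 93.9 F [ 1.6 -0.6  0.5] M [-0.02  0.01 -0.03]
shift [-181.2   13.7 -720.8] turn [ 0.  38.5 -0. ]
```

```bash
python3 -m handwheel '[[[-181,0,-721,0,38.5,0,1],[-181,0,-721,0,38.5,0,1],[-181,0,-721,0,38.5,0,1],[-181,0,-721,0,38.5,0,1],[-181,0,-721,0,38.5,0,1]]]'; python3 g.py 539 -338 190 0
```

```text
clock: 0.98
eef_pos: [317.8, 149.0, 213.7]
eef_rot: [-1.571, -0.001, 0.047]
wrist_force: [1.7, -0.1, -0.0]
finger_gap: 94.0
t 0.98 pos [317.8 149.  213.7] rot [-1.571e+00 -1.000e-03  4.700e-02] gap 94.0 F [ 1.7 -0.1 -0. ] M [-0.07  0.04  0.02]
shift [ 198.    24.  -496.9] turn [0.  2.7 0. ]
```

```bash
python3 -m handwheel '[[[198,20,-497,0,2.7,0,1],[198,20,-497,0,2.7,0,1],[198,20,-497,0,2.7,0,1],[198,20,-497,0,2.7,0,1],[198,20,-497,0,2.7,0,1]]]'; python3 g.py 539 -338 190 0
```

```text
clock: 1.4
eef_pos: [403.8, -41.0, 206.0]
eef_rot: [-1.571, -0.001, -0.0]
wrist_force: [1.0, 1.0, 0.7]
finger_gap: 93.7
t 1.4 pos [403.8 -41.  206. ] rot [-1.571e+00 -1.000e-03 -0.000e+00] gap 93.7 F [1.  1.  0.7] M [ 0.01  0.03 -0.  ]
shift [ 135.3   16.2 -296.9] turn [ 0.  -0.   0.1]
```

```bash
python3 -m handwheel '[[[135,16,-297,0,0,0,0.2],[135,16,-297,0,0,0,0.2],[135,16,-297,0,0,0,0.2],[135,16,-297,0,0,0,0.2],[135,16,-297,0,0,0,0.2]]]'; python3 -m handwheel '[[[55,5,-115,0,0,0,0.2],[55,5,-115,0,0,0,0.2],[55,5,-115,0,0,0,0.2],[55,5,-115,0,0,0,0.2]]]';python3 g.py 539 -338 190 0
python3 - <<'E'
from h import *
T=tool();p,d=imaging.camera('wrist');np.save('pics/w1_p.npy',p);np.save('pics/w1_T.npy',T);cv2.imwrite('pics/w1.png',p[:,:,::-1])
E
```

```text
clock: 1.82
eef_pos: [489.5, -230.6, 195.6]
eef_rot: [-1.571, -0.001, -0.001]
wrist_force: [0.7, 0.1, 0.9]
finger_gap: 64.3
clock: 2.15
eef_pos: [544.8, -350.3, 188.0]
eef_rot: [-1.57, 0.001, -0.004]
wrist_force: [-0.6, 1.5, -0.6]
finger_gap: 56.3
t 2.15 pos [ 544.8 -350.3  188. ] rot [-1.57e+00  1.00e-03 -4.00e-03] gap 56.3 F [-0.6  1.5 -0.6] M [-0.07  0.13  0.01]
shift [-5.9 -2.  12.3] turn [-0.  -0.2 -0.1]
```

View pics/w1.png

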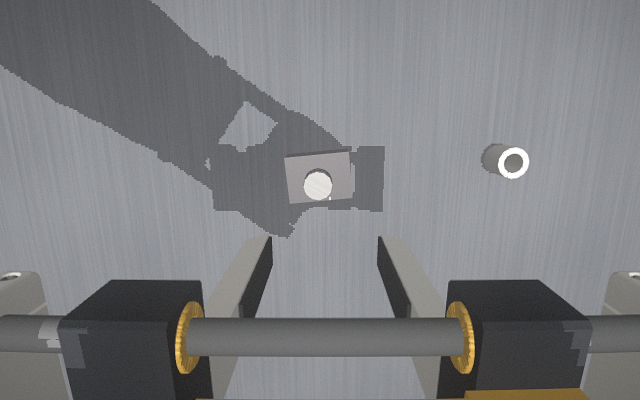

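```bash
cat > pin.py <<'E'
from h import *
import sys
tag=sys.argv[1]
p=np.load(f'pics/{tag}_p.npy');T=np.load(f'pics/{tag}_T.npy')
g=p.astype(int);m=((g.min(2)>205)).astype(np.uint8);m[230:]=0;
n,l,st,c=cv2.connectedComponentsWithStats(m)
for i in range(1,n):
    if st[i,4]>150: print(st[i],c[i],onz('wrist',[c[i]],68,T))
E
python3 pin.py w1
```

```text
[498 147  31  32 455] [513.25054945 162.47912088] [[ 701.15731156 -318.13728473   68.        ]]
[304 172  28  28 590] [317.48644068 185.69491525] [[ 539.17951565 -337.28937693   68.        ]]
```

```bash
python3 -m handwheel '[[[-6,20,13,0,0,0,0],[-6,55,13,0,0,0,0],[-6,88,13,0,0,0,0],[-6,88,13,0,0,0,0],[-6,88,13,0,0,0,0]]]';python3 g.py 539.2 -337.3 49 0
python3 - <<'E'
from h import *
T=tool();p,d=imaging.camera('wrist');np.save('pics/w2_p.npy',p);np.save('pics/w2_T.npy',T);cv2.imwrite('pics/w2.png',p[:,:,::-1])
E
python3 pin.py w2
```

```text
clock: 2.62
eef_pos: [537.9, -334.4, 100.1]
eef_rot: [-1.568, 0.003, -0.003]
wrist_force: [-0.1, -0.1, 0.8]
finger_gap: 46.9
t 2.62 pos [ 537.9 -334.4  100.1] rot [-1.568  0.003 -0.003] gap 46.9 F [-0.1 -0.1  0.8] M [-0.03  0.06  0.02]
shift [ 1.5 51.1 -3. ] turn [-0.1 -0.2 -0.2]
[563 183  41  40 749] [583.12817089 202.63818425] [[ 693.04929521 -314.05043226   68.        ]]
```

View pics/w2.png

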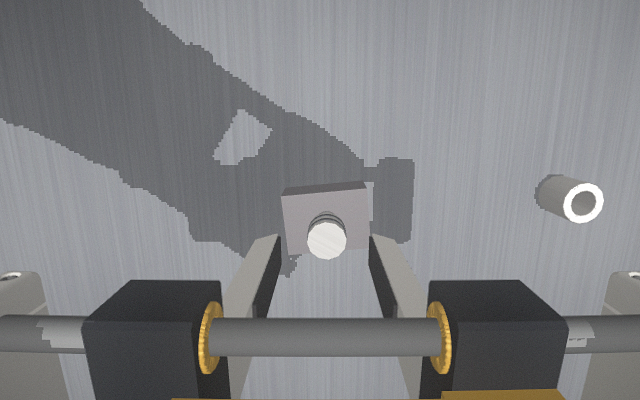

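Run:
```python
from h import *
T=np.load('pics/w2_T.npy')
p=np.load('pics/w2_p.npy');m=(p.astype(int).min(2)>190).astype(np.uint8);m[265:]=0;m[:200]=0;m[:,:295]=0;m[:,360:]=0
yy,xx=np.nonzero(m);c=cv2.minEnclosingCircle(np.c_[xx,yy].astype(np.float32));print(c,onz('wrist',[c[0]],68,T))
```

```text
((326.175537109375, 240.83413696289062), 19.211061477661133) [[ 539.09412296 -337.56611104   68.        ]]
```

```bash
python3 -m handwheel '[[[1.3,15,-3,0,0,0,0],[1.3,35,-3,0,0,0,0],[1.3,50,-3,0,0,0,0],[1.3,50,-3,0,0,0,0]]]';python3 g.py 539.1 -337.5 50 0
```

```text
clock: 3.0
eef_pos: [539.4, -337.7, 50.1]
eef_rot: [-1.569, 0.002, -0.003]
wrist_force: [0.2, -0.9, 0.3]
finger_gap: 46.9
t 3.0 pos [ 539.4 -337.7   50.1] rot [-1.569  0.002 -0.003] gap 46.9 F [ 0.2 -0.9  0.3] M [-0.06  0.03  0.01]
shift [-0.3  0.1  0.2] turn [-0.1 -0.2 -0.1]
```

```bash
python3 -m handwheel '[[[-0.3,0,0,0,0,0,-0.6],[-0.3,0,0,0,0,0,-0.6],[-0.3,0,0,0,0,0,-0.6],[-0.3,0,0,0,0,0,-0.6],[-0.3,0,0,0,0,0,-0.6]]]' 20;python3 g.py 539.1 -337.5 50 0
```

```text
clock: 3.42
eef_pos: [539.5, -338.1, 51.3]
eef_rot: [-1.57, 0.001, -0.003]
wrist_force: [-0.5, 0.1, 5.0]
finger_gap: 23.4
t 3.42 pos [ 539.5 -338.1   51.3] rot [-1.57e+00  1.00e-03 -3.00e-03] gap 23.4 F [-0.5  0.1  5. ] M [-0.01  0.21  0.04]
shift [-0.4  1.3  0.6] turn [-0.  -0.2 -0.1]
```

```bash
python3 -m handwheel '[[[0,-8,0,0,0,0,-0.7],[0,-20,0,0,0,0,-0.7],[0,-50,0,0,0,0,-0.7],[0,-85,0,0,0,0,-0.7],[0,-100,0,0,0,0,-0.7]]]' 25;python3 g.py 579 112 165 0
python3 - <<'E'
from h import *
T=tool();p,d=imaging.camera('wrist');np.save('pics/w3_p.npy',p);np.save('pics/w3_T.npy',T);cv2.imwrite('pics/w3.png',p[:,:,::-1])
E
```

```text
clock: 3.83
eef_pos: [540.7, -338.8, 157.1]
eef_rot: [-1.573, -0.004, -0.003]
wrist_force: [-0.1, -0.0, -0.5]
finger_gap: 23.6
t 3.83 pos [ 540.7 -338.8  157.1] rot [-1.573 -0.004 -0.003] gap 23.6 F [-0.1 -0.  -0.5] M [-0.08  0.08  0.01]
shift [ 37.1  -8.9 450.9] turn [ 0.1 -0.2  0.2]
```

View pics/w3.png

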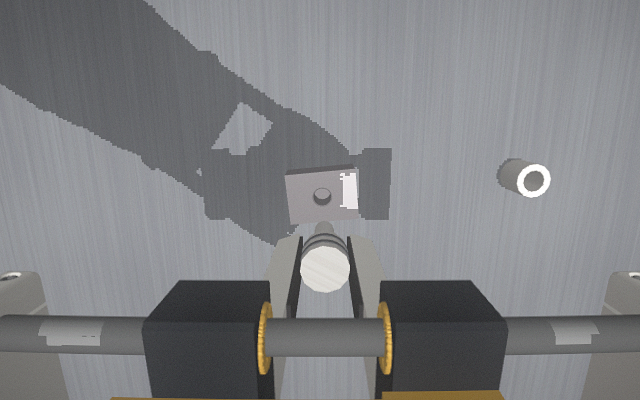

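```bash
python3 -m handwheel '[[[37,-10,411,0,0,0,-0.7],[37,-10,411,0,0,0,-0.7],[37,-10,411,0,0,0,-0.7],[37,-10,411,0,0,0,-0.7],[37,-10,411,0,0,0,-0.7]]]';python3 g.py 579 72 165 0
```

```text
clock: 4.3
eef_pos: [559.3, -129.0, 159.8]
eef_rot: [-1.575, -0.006, -0.003]
wrist_force: [-0.0, -0.0, -1.4]
finger_gap: 23.7
t 4.3 pos [ 559.3 -129.   159.8] rot [-1.575 -0.006 -0.003] gap 23.7 F [-0.  -0.  -1.4] M [-0.06  0.06  0.03]
shift [ 19.   -6.  201.1] turn [ 0.2 -0.2  0.4]
```

```bash
python3 -m handwheel '[[[19,-6,201,0.2,-0.2,0.4,-0.7],[19,-6,201,0.2,-0.2,0.4,-0.7],[19,-6,201,0.2,-0.2,0.4,-0.7],[19,-6,201,0.2,-0.2,0.4,-0.7],[19,-6,201,0.2,-0.2,0.4,-0.7]]]';python3 -m handwheel '[[[0,0,0,0.2,-0.2,0.4,-0.7],[0,0,0,0.2,-0.2,0.4,-0.7]]]';python3 g.py 579 72 165 0
python3 - <<'E'
from h import *
T=tool();p,d=imaging.camera('wrist');np.save('pics/w4_p.npy',p);np.save('pics/w4_T.npy',T);cv2.imwrite('pics/w4.png',p[:,:,::-1])
E
```

```text
clock: 4.72
eef_pos: [578.6, 74.4, 165.4]
eef_rot: [-1.571, 0.001, 0.001]
wrist_force: [1.0, -0.2, -0.9]
finger_gap: 23.3
clock: 4.88
eef_pos: [578.4, 76.3, 165.5]
eef_rot: [-1.568, 0.008, 0.008]
wrist_force: [0.8, -0.5, -1.4]
finger_gap: 23.2
t 4.88 pos [578.4  76.3 165.5] rot [-1.568  0.008  0.008] gap 23.2 F [ 0.8 -0.5 -1.4] M [-0.13  0.02 -0.03]
shift [ 0.6  0.5 -4.3] turn [-0.2  0.4 -0.5]
```

View pics/w4.png

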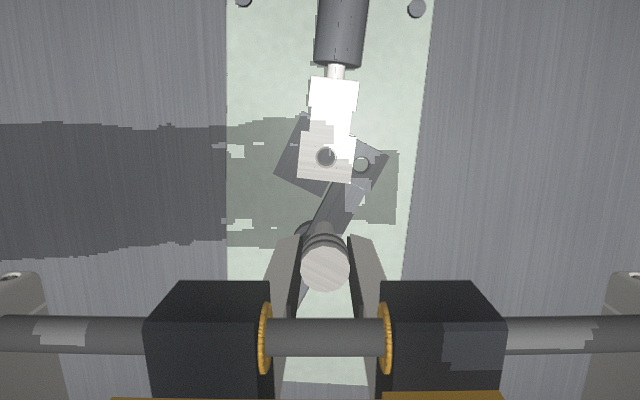

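Run:
```python
from h import *
p=np.load('pics/w4_p.npy');T=np.load('pics/w4_T.npy');crop(p,290,130,390,190,8,'pics/w4c.png')
g=cv2.cvtColor(p,cv2.COLOR_RGB2GRAY)
for th in (150,170,190):
    m=(g<th).astype(np.uint8);m=m[146:170,312:340]
    n,l,st,c=cv2.connectedComponentsWithStats(m)
    i=l[157-146,326-312]
    if i: print(th,st[i],c[i]+[312,146],onz('wrist',[c[i]+[312,146]],64,T))
# head
m=(g>180).astype(np.uint8);m[:235]=0;m[300:]=0;m[:,:299]=0;m[:,352:]=0
yy,xx=np.nonzero(m);c=cv2.minEnclosingCircle(np.c_[xx,yy].astype(np.float32));print(c,onz('wrist',[c[0]],T[2,3]+17,T))
```

```text
150 [  5   3  18  17 224] [325.30803571 157.21428571] [[578.19965487 115.43171415  64.        ]]
170 [  4   1  19  19 262] [325.0610687  156.53053435] [[578.00662781 115.95277504  64.        ]]
190 [  4   1  21  21 332] [325.21987952 157.27409639] [[578.13259721 115.38539623  64.        ]]
((326.5, 267.359375), 39.413028717041016) [[579.79428087  77.92902615 182.52789162]]
```

View pics/w4c.png

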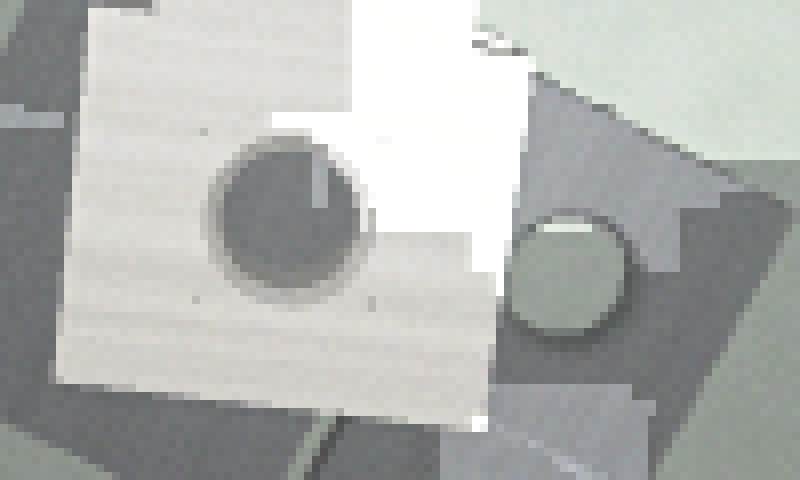

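```bash
python3 g.py 578.8 115.5 120 0; python3 -m handwheel '[[[1,10,39,-0.2,0.4,-0.5,-0.7],[1,30,39,-0.2,0.4,-0.5,-0.7],[1,45,39,-0.2,0.4,-0.5,-0.7],[1,45,39,-0.2,0.4,-0.5,-0.7]]]';python3 g.py 578.8 115.5 120 0
python3 - <<'E'
from h import *
T=tool();p,d=imaging.camera('wrist');np.save('pics/w5_p.npy',p);np.save('pics/w5_T.npy',T);crop(p,220,130,420,280,4,'pics/w5.png')
E
```

```text
t 4.93 pos [578.4  74.8 165.4] rot [-1.568  0.008  0.006] gap 23.3 F [ 1.3 -0.3 -0.5] M [-0.03  0.04 -0.02]
shift [ 0.9 45.5 40.6] turn [-0.2  0.3 -0.4]
clock: 5.27
eef_pos: [577.5, 112.5, 117.6]
eef_rot: [-1.573, 0.004, -0.002]
wrist_force: [-0.8, -0.6, -2.4]
finger_gap: 23.3
t 5.27 pos [577.5 112.5 117.6] rot [-1.573  0.004 -0.002] gap 23.3 F [-0.8 -0.6 -2.4] M [-0.06  0.05 -0.03]
shift [ 1.3 -2.5  3. ] turn [ 0.1 -0.1 -0.2]
```

View pics/w5.png

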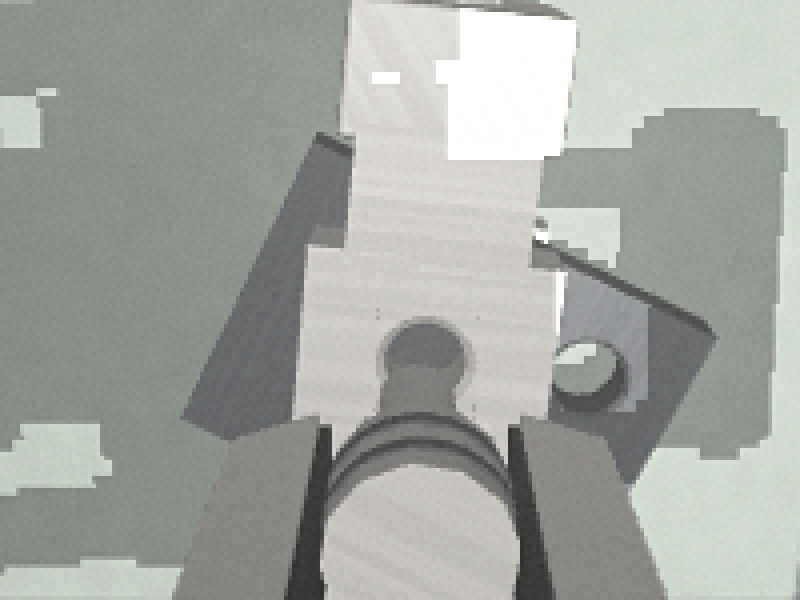

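```bash
python3 - <<'E'
from h import *
T=np.load('pics/w5_T.npy');print(onz('wrist',[(325.9,220),(325.9,209.2),(314.7,220),(337.5,220)],64,T))
print(onz('wrist',[(220+421/4-.5,247)],T[2,3]+17,T), onz('wrist',[(220+421/4-.5,247)],T[2,3]+17,T)-T[:3,3])
E
python3 g.py 578.7 115.5 112 0
```

```text
[[578.57167629 115.78833849  64.        ]
 [578.58333538 123.16163082  64.        ]
 [571.19555482 115.79760504  64.        ]
 [586.20929427 115.7778551   64.        ]]
[[578.07649632 124.42390024 134.55806108]] [[ 0.55631393 11.90253185 17.        ]]
t 5.32 pos [578.3 112.5 119.5] rot [-1.572  0.002 -0.003] gap 23.5 F [ 0.3 -0.1 -0.4] M [-0.08  0.07  0.02]
shift [0.4 7.5 3. ] turn [ 0.1 -0.2 -0.1]
```

```bash
python3 -m handwheel '[[[0.2,2,3,0.1,-0.2,-0.1,-0.7],[0.2,6,3,0.1,-0.2,-0.1,-0.7],[0.2,9,3,0.1,-0.2,-0.1,-0.7],[0.2,9,3,0.1,-0.2,-0.1,-0.7]]]';python3 g.py 578.4 115.6 105 0
python3 - <<'E'
from h import *
T=tool();p,d=imaging.camera('wrist');np.save('pics/w6_p.npy',p);np.save('pics/w6_T.npy',T);crop(p,270,180,370,255,8,'pics/w6.png')
E
```

```text
clock: 5.65
eef_pos: [578.4, 115.1, 110.2]
eef_rot: [-1.57, 0.0, 0.0]
wrist_force: [-0.4, -0.2, -0.5]
finger_gap: 23.6
t 5.65 pos [578.4 115.1 110.2] rot [-1.57  0.    0.  ] gap 23.6 F [-0.4 -0.2 -0.5] M [-0.04  0.11 -0.03]
shift [-0.   5.3  0.5] turn [-0.  0. -0.]
```

View pics/w6.png

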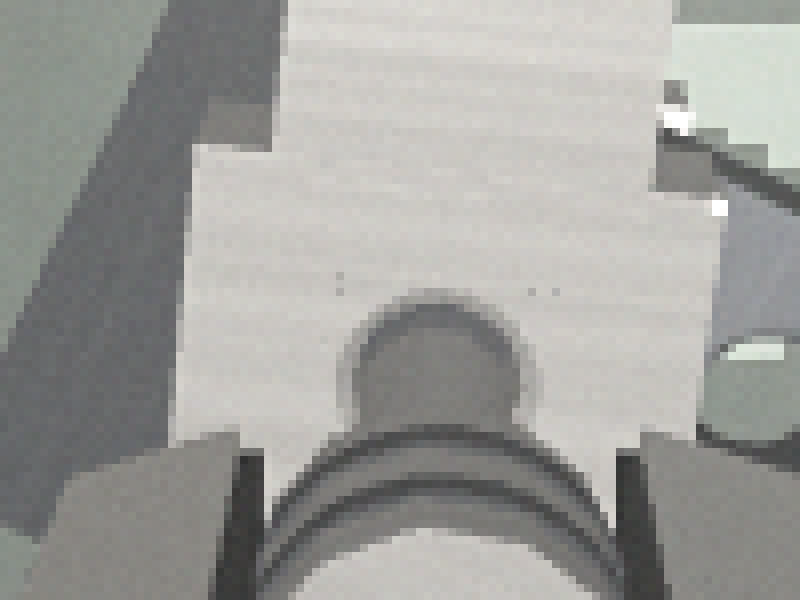

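```bash
python3 -m handwheel '[[[0.4,2,0.4,0,0,0,-0.7],[0.4,4,0.4,0,0,0,-0.7],[0.4,6,0.4,0,0,0,-0.7]]]';python3 g.py 578.8 115.6 100 0
```

```text
clock: 5.95
eef_pos: [579.0, 115.6, 104.4]
eef_rot: [-1.57, -0.0, 0.0]
wrist_force: [0.5, 0.9, -1.0]
finger_gap: 23.8
t 5.95 pos [579.  115.6 104.4] rot [-1.57 -0.    0.  ] gap 23.8 F [ 0.5  0.9 -1. ] M [-0.11  0.13  0.01]
shift [-0.2  4.4 -0. ] turn [-0.  0.  0.]
```

```bash
python3 -m handwheel '[[[-0.1,2,0,0,0,0,-0.7],[-0.1,4,0,0,0,0,-0.7],[-0.1,6,0,0,0,0,-0.7],[-0.1,8,0,0,0,0,-0.7]]]';python3 g.py 578.8 115.6 92 0
```

```text
clock: 6.28
eef_pos: [578.8, 115.6, 96.2]
eef_rot: [-1.57, -0.0, 0.0]
wrist_force: [0.5, -0.6, -2.4]
finger_gap: 23.2
t 6.28 pos [578.8 115.6  96.2] rot [-1.57 -0.    0.  ] gap 23.2 F [ 0.5 -0.6 -2.4] M [-0.14  0.13 -0.01]
shift [-0.   4.2 -0. ] turn [-0.  0.  0.]
```

Nose about 12 mm into the upper lug with no side force; go on until it nears the web.

```bash
python3 -m handwheel '[[[0,2,0,0,0,0,-0.7],[0,3.5,0,0,0,0,-0.7],[0,5,0,0,0,0,-0.7]]]';python3 g.py 578.8 115.6 90 0; python3 -m handwheel '[[[0,0.7,0,0,0,0,-0.7],[0,1.5,0,0,0,0,-0.7]]]'
```

```text
clock: 6.53
eef_pos: [578.9, 115.6, 91.1]
eef_rot: [-1.571, -0.0, 0.0]
wrist_force: [-1.7, -0.5, 12.0]
finger_gap: 23.5
t 6.53 pos [578.9 115.6  91.1] rot [-1.571 -0.     0.   ] gap 23.5 F [-1.7 -0.5 12. ] M [-0.21  0.5   0.01]
shift [-0.1  1.1 -0. ] turn [-0.  0.  0.]
clock: 6.7
eef_pos: [579.2, 115.7, 90.9]
eef_rot: [-1.57, -0.001, 0.0]
wrist_force: [-6.8, -0.9, 18.4]
finger_gap: 23.8
```

```bash
python3 -m handwheel '[[[-0.3,-1,0,0,0,0,-0.7],[-0.3,-1,0,0,0,0,-0.7]]]'; python3 g.py 578.8 115.6 91 0
```

```text
clock: 6.87
eef_pos: [579.0, 115.7, 92.3]
eef_rot: [-1.57, -0.002, 0.0]
wrist_force: [-1.0, -1.9, 0.7]
finger_gap: 23.2
t 6.87 pos [579.  115.7  92.3] rot [-1.57  -0.002  0.   ] gap 23.2 F [-1.  -1.9  0.7] M [-0.37  0.25 -0.03]
shift [-0.2  1.3 -0.1] turn [-0.   0.   0.1]
```

Unloaded. Open the jaws a little and symmetrically; the pin stands on the web.

```bash
python3 -m handwheel '[[[0,0,0,0,0,0,-0.4],[0,0,0,0,0,0,-0.2],[0,0,0,0,0,0,0],[0,0,0,0,0,0,0]]]'; python3 g.py 578.8 115.6 130 0
python3 - <<'E'
from h import *
T=tool();p,d=imaging.camera('wrist');np.save('pics/w7_p.npy',p);np.save('pics/w7_T.npy',T);crop(p,220,130,420,280,4,'pics/w7.png')
E
```

```text
clock: 7.2
eef_pos: [579.0, 115.7, 92.2]
eef_rot: [-1.57, -0.002, 0.001]
wrist_force: [0.3, 0.1, -0.5]
finger_gap: 44.7
t 7.2 pos [579.  115.7  92.2] rot [-1.57e+00 -2.00e-03  1.00e-03] gap 44.7 F [ 0.3  0.1 -0.5] M [-0.11  0.12  0.  ]
shift [ -0.1 -37.8  -0.1] turn [-0.   0.   0.1]
```

View pics/w7.png

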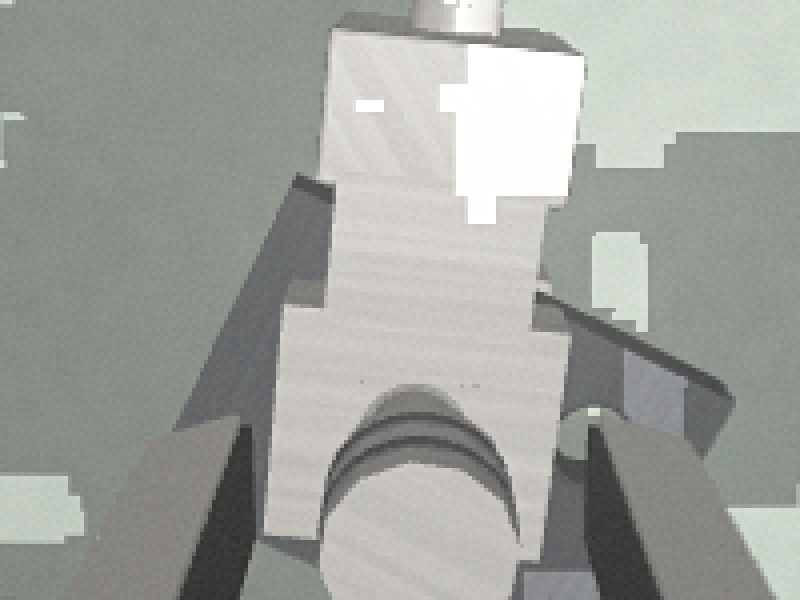

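```bash
python3 -m handwheel '[[[0,-15,0,0,0,0,0],[0,-45,0,0,0,0,0],[0,-75,0,0,0,0,0],[0,-75,0,0,0,0,0]]]' ; python3 g.py 510 -85 165 -0.466
```

```text
clock: 7.58
eef_pos: [580.9, 116.0, 173.1]
eef_rot: [-1.569, -0.01, 0.001]
wrist_force: [1.0, -0.1, 1.1]
finger_gap: 46.5
t 7.58 pos [580.9 116.  173.1] rot [-1.569e+00 -1.000e-02  1.000e-03] gap 46.5 F [ 1.  -0.1  1.1] M [-0.09  0.02 -0.04]
shift [ -71.1    7.1 -201. ] turn [-0.2 26.7  0.5]
```

```bash
python3 -m handwheel '[[[-71,0,-201,0,27,0,0],[-71,0,-201,0,27,0,0],[-71,0,-201,0,27,0,0],[-71,0,-201,0,27,0,0],[-71,0,-201,0,27,0,0]]]' ; python3 -m handwheel '[[[0,0,0,0,0,0,0]]]'; python3 g.py 510 -85 165 -0.466
python3 - <<'E'
from h import *
T=tool();p,d=imaging.camera('wrist');np.save('pics/w8_p.npy',p);np.save('pics/w8_T.npy',T);cv2.imwrite('pics/w8.png',p[:,:,::-1])
E
```

```text
clock: 8.0
eef_pos: [510.3, -82.9, 171.9]
eef_rot: [-1.565, -0.008, -0.477]
wrist_force: [0.4, -1.4, -0.3]
finger_gap: 47.1
clock: 8.08
eef_pos: [508.6, -87.9, 172.0]
eef_rot: [-1.565, -0.009, -0.482]
wrist_force: [0.1, 0.5, 0.4]
finger_gap: 47.1
t 8.08 pos [508.6 -87.9 172. ] rot [-1.565 -0.009 -0.482] gap 47.1 F [0.1 0.5 0.4] M [-0.05  0.1   0.02]
shift [-0.1  7.   3.2] turn [-0.3 -0.9  0.5]
```

View pics/w8.png

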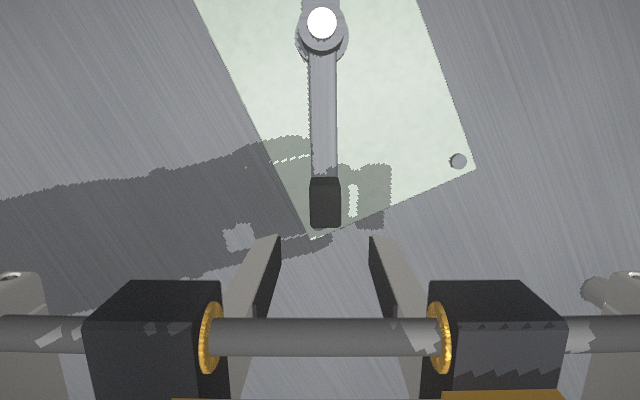

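Run:
```python
from h import *
p=np.load('pics/w8_p.npy');T=np.load('pics/w8_T.npy');crop(p,290,165,360,235,8,'pics/w8c.png')
q=onz('wrist',[(325.5,227),(310,222),(341,222)],84,T);print(q,[rel(a,T).round(1) for a in q])
q=onz('wrist',[(321.5,24)],76,T);print('hub',q,rel(q[0],T))
```

```text
[[ 504.32983971  -99.38636835   84.        ]
 [ 495.74873982  -90.36929407   84.        ]
 [ 516.60613164 -101.34538329   84.        ]] [array([  0.8,  87.9, -12.6]), array([-11. ,  87.8,  -8.6]), array([12.6, 88. , -8.7])]
hub [[568.93358053  30.13492412  76.        ]] [ -2.02163751  96.65573351 132.03260896]
```

View pics/w8c.png

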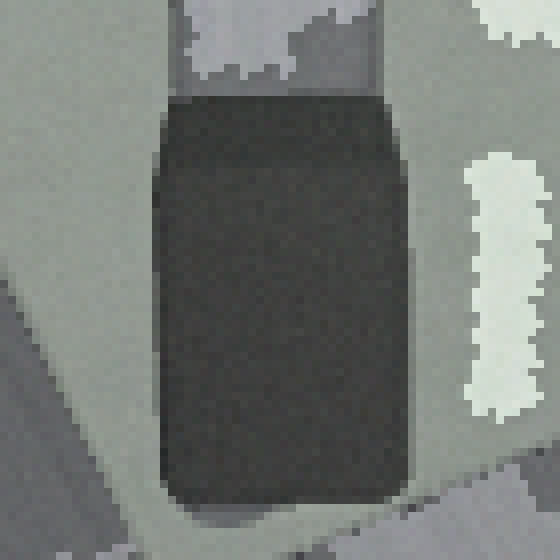

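```bash
python3 -m handwheel '[[[0.7,10,4,-0.3,-0.9,0.5,0],[0.7,40,4,-0.3,-0.9,0.5,0],[0.7,70,4,-0.3,-0.9,0.5,0],[0.7,78,4,-0.3,-0.9,0.5,0],[0.7,78,4,-0.3,-0.9,0.5,0]]]' ;  python3 g.py 510.5 -84 60 -0.466
```

```text
clock: 8.55
eef_pos: [511.8, -81.0, 91.5]
eef_rot: [-1.571, 0.005, -0.464]
wrist_force: [0.7, -0.4, 0.5]
finger_gap: 46.9
t 8.55 pos [511.8 -81.   91.5] rot [-1.571  0.005 -0.464] gap 46.9 F [ 0.7 -0.4  0.5] M [-0.07  0.07  0.07]
shift [ 0.4 31.5 -3.3] turn [ 0.   0.1 -0.3]
```

```bash
python3 -m handwheel '[[[0.2,10,-3,0,0,0,0],[0.2,20,-3,0,0,0,0],[0.2,31,-3,0,0,0,0],[0.2,31,-3,0,0,0,0]]]' ;  python3 g.py 510.5 -84 60 -0.466
python3 - <<'E'
from h import *
T=tool();p,d=imaging.camera('wrist');np.save('pics/w9_p.npy',p);np.save('pics/w9_T.npy',T);cv2.imwrite('pics/w9.png',p[:,:,::-1])
E
```

```text
clock: 8.88
eef_pos: [509.7, -83.5, 58.6]
eef_rot: [-1.572, 0.007, -0.464]
wrist_force: [0.2, 0.8, -0.9]
finger_gap: 46.7
t 8.88 pos [509.7 -83.5  58.6] rot [-1.572  0.007 -0.464] gap 46.7 F [ 0.2  0.8 -0.9] M [-0.1   0.06 -0.01]
shift [ 0.9 -1.4 -0.1] turn [ 0.1  0.1 -0.4]
```

View pics/w9.png

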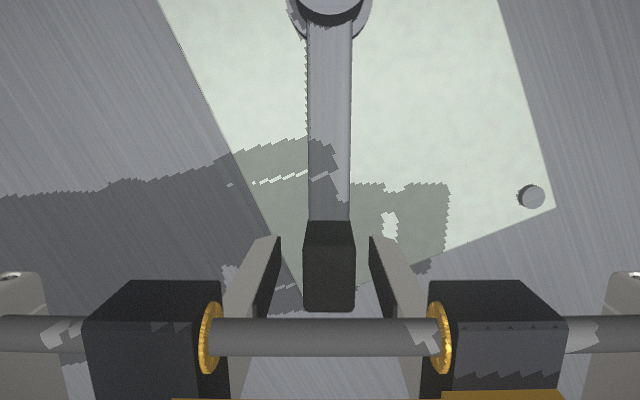

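```bash
python3 -m handwheel '[[[1,0,0,0,0,0,-0.36],[1,0,0,0,0,0,-0.36],[1,0,0,0,0,0,-0.36]]]' 5;  python3 -m handwheel '[[[2,0,0,0,-0.9,0,-0.36],[4.5,0,0.1,0,-2,0,-0.36],[7,0,0.2,0,-3,0,-0.36],[9,0,0.3,0,-4,0,-0.36],[9,0,0.3,0,-4,0,-0.36]]]'; python3 g.py 510.5 -84 58 -0.466
```

```text
clock: 9.18
eef_pos: [511.3, -84.2, 60.2]
eef_rot: [-1.571, 0.005, -0.464]
wrist_force: [-1.3, -0.3, -1.0]
finger_gap: 31.5
clock: 9.6
eef_pos: [519.9, -88.1, 60.2]
eef_rot: [-1.571, 0.005, -0.392]
wrist_force: [-0.3, 0.3, -0.8]
finger_gap: 30.3
t 9.6 pos [519.9 -88.1  60.2] rot [-1.571  0.005 -0.392] gap 30.3 F [-0.3  0.3 -0.8] M [-0.08  0.09  0.03]
shift [-10.2   2.2   0.2] turn [ 0.   4.2 -0.3]
```

```bash
python3 -m handwheel '[[[2.3,0.5,0,0,-1,0,-0.36],[4.5,0.5,0.1,0,-2,0,-0.36],[7,0.5,0.2,0,-3,0,-0.36],[9,0.5,0.3,0,-4,0,-0.36],[11.3,0.5,0.5,0,-5,0,-0.36]]]'; python3 g.py 510.5 -84 58 -0.466
python3 - <<'E'
from h import *
T=tool();p,d=imaging.camera('wrist');np.save('pics/w10_p.npy',p);np.save('pics/w10_T.npy',T);cv2.imwrite('pics/w10.png',p[:,:,::-1])
E
```

```text
clock: 10.02
eef_pos: [530.7, -92.0, 59.6]
eef_rot: [-1.571, 0.005, -0.303]
wrist_force: [-2.9, 0.3, 2.1]
finger_gap: 30.5
t 10.02 pos [530.7 -92.   59.6] rot [-1.571  0.005 -0.303] gap 30.5 F [-2.9  0.3  2.1] M [ 0.05  0.55 -0.04]
shift [-21.6   1.7   1.6] turn [ 0.   9.3 -0.3]
```

View pics/w10.png

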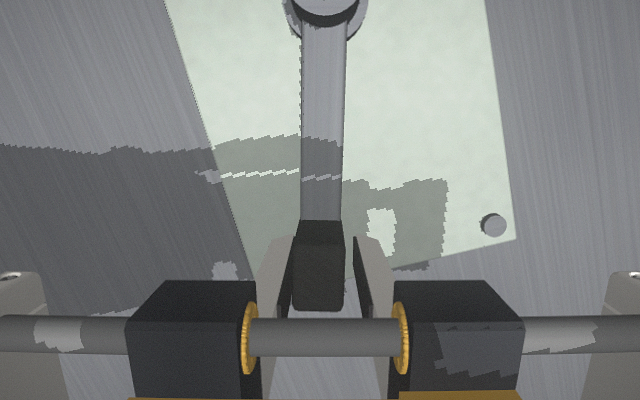

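```bash
python3 -m handwheel '[[[2,0,0,0,-0.9,0,-0.36],[4.2,0,0.1,0,-1.8,0,-0.36],[6,0,0.2,0,-2.7,0,-0.36],[8.2,0,0.3,0,-3.6,0,-0.36],[10.2,0,0.4,0,-4.5,0,-0.36]]]'; python3 g.py 553 -97 58 -0.118
python3 -m handwheel '[[[1,0,0,0,-0.5,0,-0.36],[2,0,0,0,-0.9,0,-0.36],[3,0,0.1,0,-1.3,0,-0.36]]]'; python3 g.py 553 -97 58 -0.118
python3 - <<'E'
from h import *
p,d=imaging.camera('side');crop(p,270,140,370,240,6,'pics/s1.png')
E
```

```text
clock: 10.48
eef_pos: [541.0, -94.8, 59.5]
eef_rot: [-1.57, 0.005, -0.222]
wrist_force: [-3.2, 0.5, 2.1]
finger_gap: 30.0
t 10.48 pos [541.  -94.8  59.5] rot [-1.57   0.005 -0.222] gap 30.0 F [-3.2  0.5  2.1] M [ 0.14  0.56 -0.01]
shift [12.2  1.5  0.5] turn [-0.  -6.  -0.3]
clock: 10.73
eef_pos: [544.1, -95.5, 59.5]
eef_rot: [-1.57, 0.005, -0.199]
wrist_force: [-3.0, -1.3, 1.8]
finger_gap: 29.7
t 10.73 pos [544.1 -95.5  59.5] rot [-1.57   0.005 -0.199] gap 29.7 F [-3.  -1.3  1.8] M [-0.14  0.57 -0.01]
shift [9.  1.5 0.2] turn [-0.  -4.6 -0.3]
```

View pics/s1.png

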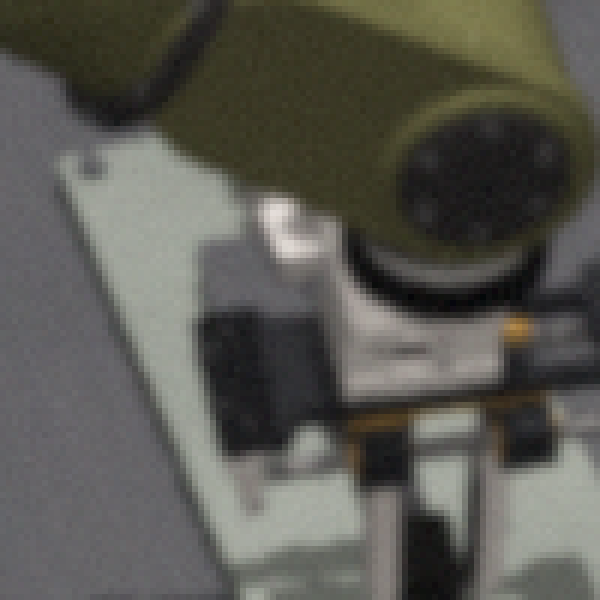

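Run:
```python
from h import *
p,d=imaging.camera('top');crop(p,220,150,380,250,5,'pics/t1.png')
```

```text
(no output)
```

View pics/t1.png

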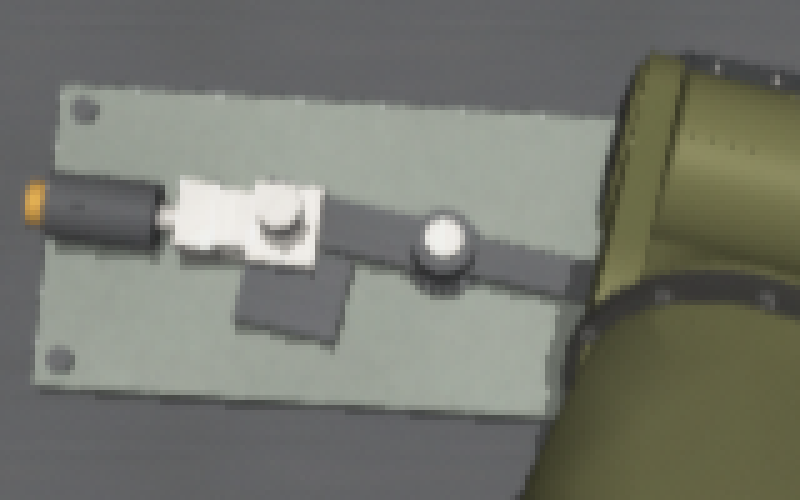

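```bash
cat > chk.py <<'E'
from h import *
p,d=imaging.camera('top')
uv=[(u,v) for u in range(273,280) for v in range(196,204)]
q=dep('top',uv,d); z=np.sort(q[:,2]); print('head z max',z[-10:].round(1), 'clock',read_state()['clock'])
E
python3 chk.py; python3 -m handwheel '[[[0.7,0,0,0,-0.3,0,-0.36],[1.4,0,0,0,-0.6,0,-0.36],[2.1,0,0,0,-0.9,0,-0.36],[2.7,0,0.1,0,-1.2,0,-0.36]]]'; python3 g.py 553 -97 58 -0.118;python3 chk.py
```

```text
head z max [ 66.9  67.6  85.   87.8  91.3  93.6  95.2  98.1  99.9 101. ] clock 10.8833
clock: 11.22
eef_pos: [546.8, -96.0, 59.5]
eef_rot: [-1.57, 0.004, -0.178]
wrist_force: [-2.7, -0.5, 1.3]
finger_gap: 30.1
t 11.22 pos [546.8 -96.   59.5] rot [-1.57   0.004 -0.178] gap 30.1 F [-2.7 -0.5  1.3] M [-0.14  0.62  0.  ]
shift [6.2 1.5 0.1] turn [-0.  -3.4 -0.3]
head z max [  66.5   66.9   68.7   85.3   93.5   94.1   95.3   95.5   96.2 1084.8] clock 11.2667
```

```bash
python3 -m handwheel '[[[0.6,0,0,0,-0.25,0,-0.36],[1.1,0,0,0,-0.5,0,-0.36],[1.7,0,0,0,-0.75,0,-0.36],[2.3,0,0,0,-1,0,-0.36]]]';python3 chk.py
python3 -m handwheel '[[[0.6,0,0,0,-0.25,0,-0.36],[1.1,0,0,0,-0.5,0,-0.36],[1.7,0,0,0,-0.75,0,-0.36],[2.3,0,0,0,-1,0,-0.36]]]';python3 chk.py
```

```text
clock: 11.6
eef_pos: [549.3, -96.4, 59.5]
eef_rot: [-1.57, 0.004, -0.16]
wrist_force: [-1.3, 0.4, 0.9]
finger_gap: 29.8
head z max [  65.3   65.5   65.5   65.6   65.7   65.8   65.8   65.9   67.2 1084.8] clock 11.65
clock: 11.98
eef_pos: [551.7, -96.8, 59.5]
eef_rot: [-1.57, 0.004, -0.141]
wrist_force: [-0.7, -0.3, 0.8]
finger_gap: 30.3
head z max [65.1 65.4 65.6 65.7 66.2 66.4 67.2 67.8 68.7 69.2] clock 12.0333
```

Run:
```python
from h import *
p,d=imaging.camera('top');crop(p,220,150,380,250,5,'pics/t2.png')
uv=[(u,v) for v in range(190,206) for u in range(270,285)]
z=dep('top',uv,d)[:,2].reshape(16,15);print(z.round(0).astype(int))
```

```text
[[  64  107  108  106  108  109  109  105  108  107  101   63   66   65
    59]
 [  66  100  108  109  106  108  107  109  109  107   99   63   65   62
    54]
 [  60   63  106  106  106  110  108  108  108  101   94   64   64   61
    52]
 [  65   67   96  103  106  111  111  105  102   99   88   64   66   63
    46]
 [  61   66   65   91  102  103  103  101   96   92   62   63   63   63
    45]
 [  65   61   62   64   92   94   95   95   88   61   64   59   63   63
    46]
 [  65   63   65   65   60   65   65   67   61   63   64   66   63   66
    45]
 [  67   66   65   63   65   64   57   57   66   65   62   64   66   62
    43]
 [  64   62   65   64   63   62   62   66   63   61   64   64   64   57
    46]
 [  63   61   66   64   62   62   63   62   63   64   63   62   65   56
    47]
 [  66   61   64   64   60   60   65   62   67   62   64   65   63   54
    48]
 [  66   66   62   65   60 1085   66   63   65 1085   65   65   65   36
    38]
 [  58   61   59   63   62   62   62   62   59   61   62   64   65   45
    45]
 [  45   47   47   47   52   54   52   53   58   61   60   60   64   44
    42]
 [  48   48   49   45   45   46   49   44   41   43   44   46   48   48
    41]
 [  45   48   47   43   47   49   46   45   41   44   46   46   42   44
    44]]
```

View pics/t2.png

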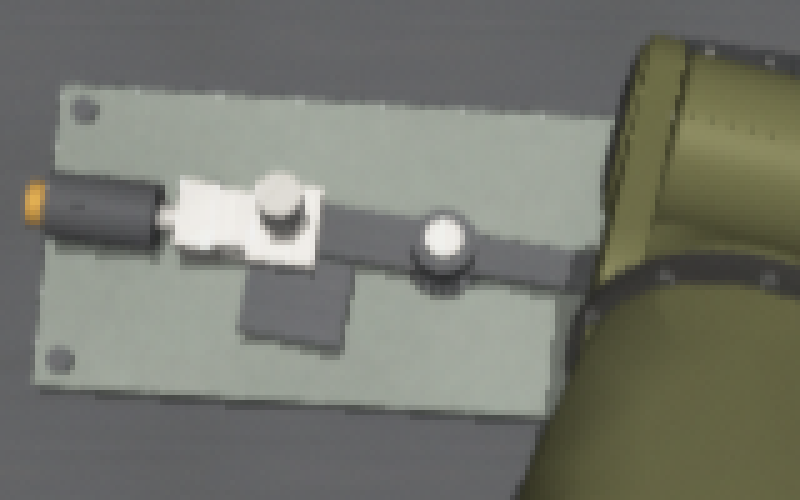

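```bash
cat > chk.py <<'E'
from h import *
p,d=imaging.camera('top')
uv=[(u,v) for u in range(271,282) for v in range(184,200)]
q=dep('top',uv,d); q=q[(q[:,2]<130)]
zz=np.sort(q[:,2]);zt=np.median(zz[-25:]);m=np.abs(q[:,2]-zt)<4
print('head top z',zt.round(1),'n',m.sum(),'centre',q[m].mean(0).round(1),'F',read_state()['wrist_force'].round(1))
E
python3 chk.py
python3 -m handwheel '[[[0.6,0,0,0,-0.25,0,-0.36],[1.1,0,0,0,-0.5,0,-0.36],[1.7,0,0,0,-0.75,0,-0.36]]]';python3 chk.py
python3 -m handwheel '[[[0.6,0,0,0,-0.25,0,-0.36],[1.1,0,0,0,-0.5,0,-0.36],[1.7,0,0,0,-0.75,0,-0.36]]]';python3 chk.py
```

```text
head top z 109.1 n 59 centre [582.8 112.8 107.6] F [-0.7  0.5  1.1]
clock: 12.38
eef_pos: [553.5, -97.0, 59.5]
eef_rot: [-1.57, 0.004, -0.128]
wrist_force: [-2.1, 0.4, 0.1]
finger_gap: 30.2
head top z 107.9 n 64 centre [582.9 112.8 106.7] F [-1.7  0.7  0.2]
clock: 12.68
eef_pos: [555.3, -97.2, 59.5]
eef_rot: [-1.57, 0.004, -0.114]
wrist_force: [-1.7, -0.3, 1.3]
finger_gap: 29.8
head top z 107.3 n 67 centre [582.4 112.5 106.2] F [-1.2  0.1  0.8]
```

```bash
python3 -m handwheel '[[[0.5,0,0,0,-0.2,0,-0.36],[0.9,0,0,0,-0.4,0,-0.36],[1.3,0,0,0,-0.6,0,-0.36]]]';python3 chk.py
python3 -m handwheel '[[[0.5,0,0,0,-0.2,0,-0.36],[0.9,0,0,0,-0.4,0,-0.36],[1.3,0,0,0,-0.6,0,-0.36]]]';python3 chk.py
```

```text
clock: 12.98
eef_pos: [556.8, -97.4, 59.5]
eef_rot: [-1.57, 0.004, -0.103]
wrist_force: [-1.6, 0.9, 1.8]
finger_gap: 30.1
head top z 87.3 n 59 centre [576.8 112.3  86.2] F [-1.4 -0.1  2. ]
clock: 13.28
eef_pos: [558.1, -97.5, 59.5]
eef_rot: [-1.57, 0.004, -0.092]
wrist_force: [-2.1, 1.0, 1.0]
finger_gap: 30.4
head top z 86.9 n 64 centre [577.6 112.6  85.8] F [-1.3 -0.3  0.8]
```

```bash
python3 -m handwheel '[[[-1.5,0,0,0,0,0,-0.2],[-3,0,0,0,0,0,0],[-3,0,0,0,0,0,0],[-3,0,0,0,0,0,0]]]'; python3 -m handwheel '[[[0,-20,0,0,0,0,0],[0,-60,0,0,0,0,0],[0,-100,0,0,0,0,0],[0,-115,0,0,0,0,0],[0,-115,0,0,0,0,0]]]';python3 g.py 580 70 170 -0.05
```

```text
clock: 13.67
eef_pos: [555.2, -97.3, 59.6]
eef_rot: [-1.57, 0.003, -0.092]
wrist_force: [0.5, 0.8, 0.8]
finger_gap: 47.1
clock: 14.08
eef_pos: [557.2, -97.8, 179.0]
eef_rot: [-1.571, -0.004, -0.092]
wrist_force: [0.1, -0.1, -0.1]
finger_gap: 46.9
t 14.08 pos [557.2 -97.8 179. ] rot [-1.571 -0.004 -0.092] gap 46.9 F [ 0.1 -0.1 -0.1] M [-0.03  0.04  0.02]
shift [  7.3   9.1 169.2] turn [ 0.  -2.4  0.2]
```

```bash
python3 -m handwheel '[[[5,0,120,0,0,0,0],[5,0,120,0,0,0,0],[5,0,120,0,0,0,0],[5,0,120,0,0,0,0]]]'; python3 chk.py
python3 - <<'E'
from h import *
T=tool();p,d=imaging.camera('wrist');np.save('pics/w11_p.npy',p);cv2.imwrite('pics/w11.png',p[:,:,::-1])
K=None
for (u,v) in [(0,0)]: pass
np.save('pics/w11_d.npy',d);np.save('pics/w11_T.npy',T)
E
```

```text
clock: 14.42
eef_pos: [573.2, 26.4, 178.0]
eef_rot: [-1.57, -0.003, -0.088]
wrist_force: [-0.1, 0.2, 0.8]
finger_gap: 46.9
head top z 64.8 n 19 centre [581.6 126.7  64.3] F [ 0.6 -0.9  0.4]
```

View pics/w11.png

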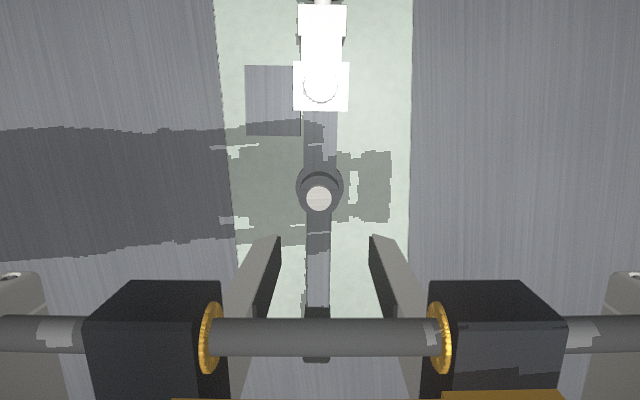

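Run:
```python
from h import *
d=np.load('pics/w11_d.npy');T=np.load('pics/w11_T.npy')
f=lambda l:dep('wrist',l,d,T)[:,2].round(1)
g=[(u,v) for u in range(315,327,3) for v in range(82,96,3)]
print('head z',f(g)); print('fork',f([(300,105),(340,105),(342,80),(320,30)]),'hub',f([(318,198)]))
p,dd=imaging.camera('side');crop(p,270,140,370,240,6,'pics/s2.png')
```

```text
head z [85.2 86.5 86.5 86.4 85.3 87.3 86.9 86.3 85.8 85.8 86.1 85.6 86.4 86.1
 86.  85.9 86.  85.7 86.7 86.4]
fork [64.7 63.9 65.2 64.9] hub [77.4]
```

View pics/s2.png

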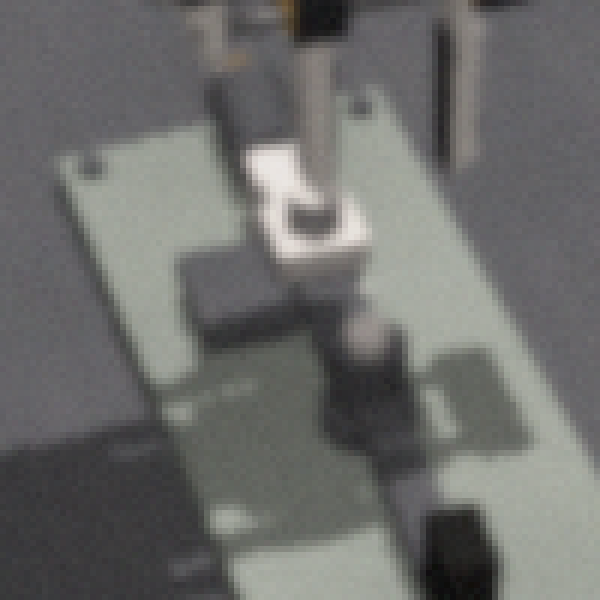

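```bash
python3 -m handwheel '[[[0,-20,0,0,0,0,0],[0,-20,0,0,0,0,0],[0,-20,0,0,0,0,0]]]'; python3 -c "
from cell import order
print(order.sign_off())"
```

```text
clock: 14.82
eef_pos: [573.0, 20.1, 198.0]
eef_rot: [-1.571, -0.004, -0.093]
wrist_force: [-0.3, 0.7, 0.6]
finger_gap: 47.2
the job is handed in; nothing more can be done
None
```

The pedal is coupled to its push rod: the clevis pin is through fork and pedal with its head home on the fork. I handed the job in at 14.8 s, with the gripper open and clear of everything.

- **Pin:** I lifted it from its block, lowered it into the fork's hole until its nose touched the web (18 N at most, then backed off), and let go.
- **Pedal:** I swung it slowly by the tread, with about 3 N of push, until the pin dropped through, then opened the jaws and lifted away.
- **Last checks:** The wrist camera's depth puts the head's top flat at about 86 mm and the fork's top at about 64.5 mm. The 22 mm between them is the head's own height, so the pin is fully home. The top camera had read 87 mm just after the drop. The wrist force was close to zero.
- **Disagreements:** The top and side cameras differed by 3–4 mm in y, so I used the wrist camera for the fits. One late top-camera height reading (64.8 mm) probably had its view of the head blocked by the arm, so I discarded it. The pin's head leaned about 4 mm while the web dragged it, but it came upright when it dropped.

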